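Sweep the offcuts off the work board into the scrap tub

ROBOT

A 6-joint arm with a two-finger parallel gripper is mounted at the origin on the work surface. World frame = base frame: x ahead of the robot, y to its left, z up, the work surface at z = 0. Lengths are in m, angles in rad, forces in N, time in s.
With the tool pointing down it reaches from about 0.325 to 0.85 m from the base axis. Payload 4.4 kg.
Tool frame: the origin (TCP) lies midway between the tips of the shut fingers; the grasp point (between the pads) lies 19 mm behind it (manip.grip_depth is the distance from the TCP to the grasp point, in m); z points along the fingers, y is the line along which they close (so a half turn about z gives the same grasp; the last joint's range is limited). The gripper opens to 94 mm and grips with 3 to 60 N. Pads are 16 mm wide; open, the fingers measure 119 mm over their backs; the gripper's body (75 mm by 177 mm) begins 78 mm behind the grasp point.
Start: joints at [0.972, 0.207, 1.542, -0, 1.393, -0.15], TCP at [0.249, 0.518, 0.205] pointing down, gripper open.
Joint ranges: [-2.73, 2.73], [-0.86, 2.22], [0.23, 2.46], [-1.11, 4.25], [0.08, 2.63], [-2.82, 2.82]. Speed limits (rad/s): [2.79, 2.79, 3.14, 3.14, 3.14, 3.14].

INTERFACE

Orientations are given as [roll, pitch, yaw] about the fixed x, y, z axes, in that order (R = Rz(yaw) Ry(pitch) Rx(roll)).
In Python, from station import manip gives the robot as it stands. Calls block until the motion is done:
- manip.move_pose(position, orientation): joint-space move of the TCP to a pose.
- manip.servo_line(position, attitude=None, vel=0.15, stop_force=None): straight line of the TCP; attitude=None keeps the orientation; vel is the mean speed in m/s. With stop_force (N) it stops when the force on the tool has changed by that much, and returns True; else False.
- manip.move_j(angles): joint-space move.
- manip.ungrasp() and manip.close_gripper(): open the fingers fully, or close them until they stop; the grip force is fixed at half the most.
- manip.hold(seconds).
- manip.inverse_kinematics(position, orientation): joint angles nearest the present ones, or None.
- manip.sense(): the state.
- manip.snapshot(name): name is "scene" or "top" or "wrist"; returns the picture (420x560x3 uint8, red, green, blue); there is no depth.
- manip.camera_params(name): a dict with "fx", "fy", "cx", "cy" (pixels), "rvec" (rotation vector, rad) and "tvec" (3), from world to camera coordinates, as OpenCV has them; the wrist camera has in their place "T_tool_cam" (4x4, takes a point from camera to tool coordinates, whose origin is the TCP and whose axes are the flange's). Camera axes: x right, y down, z forward; pixel columns grow to the right and rows downward; lengths in m; the calibration is good to about 2 mm. A picture is of the moment at which its call begins: read the wrist's pose just before it. camera_params takes no time and is no camera call.
A pose or a line that the arm cannot do raises manip.Unreachable and nothing moves.
- manip.close_job(): hands the job in; it is judged then, once.
Trained networks look in the newest picture that a camera, given by its name, has taken for a name from the list of things; names that differ only in an ending like _2 or _b are one class to them, and where a whole thing is asked for, a point or a joint stands for the part that bears it (a point fixed in the world has none). Each returns a list of dicts, best first, with "score" (0 to 1); they miss things now and then, are a little off and sometimes report something else, mostly with a low value. They report only what shows in the picture. A call takes as long as a camera call.
- manip.trace(name, camera): "mask" (420x560 bool, what is visible of it).
- manip.landmark_of(name, camera): "xyz" ([x, y, z] in m, in the coordinates of the camera as it stood for that picture, good to about 4 mm: a listed point, or the origin of a listed thing).
The state is a dict: "t": time; "joint_positions": joint angles; "joint_vel": joint speeds; "joint_efforts": joint torques, N m; "position": TCP position; "eef_rot": TCP orientation; "force": force on the tool from outside, world axes, zero at the start; "wrist_torque": the same for the moment, N m; "gripper_width": finger opening in m; "grip_force": force on a finger pad.
Only numpy, scipy, OpenCV 4.12 (cv2) and the standard library are available. Lean on these libraries where they do the work, as an engineer would, in place of code of your own. Each camera call takes 0.05 s, during which the arm holds its last target. There are 200 camera calls.

TASK

Clear the raised work board: with the fingers, sweep the three loose offcuts (the rectangular block, the triangular mitre wedge and the round hole-saw plug) across it and over its edge, so that they drop into the plain open scrap tub at one end, not into the divided fittings box at the other end. Only push them, do not pick them up, and leave the two drawer knobs, the plane and everything else standing where they are.

Things in the scene. Friction and masses are not known exactly. Their poses are not given: they have to be found in the camera images.
- board: raised work board: plywood top 340 (x) x 320 (y) x 18 mm on two battens, fixed to the bench. Origin under its centre at bench height; its top face is 85 mm above the origin. Its y axis points to one tray end and -y to the other (edges at y = +160 and -160 mm); the x axis points away from the robot (edges at x = +-170 mm), turned by up to 0.2 rad
- tub: scrap tub: open grey plastic tray 340 (x) x 150 (y) x 77 mm high, walls 4 mm, no dividers, a few old scraps lying in it; fixed, flush along one end (the +y or the -y end) of the board with a gap under 2 mm, its rim 8 mm below the board's top face. Axes parallel to the board's. Origin under its centre
- fittings: fittings box: same outer size and grey plastic as the tub, but divided into six compartments holding dowels, screws and brackets; fixed at the other end of the board. Origin under its centre; axes parallel to the board's. Nothing is to be swept into it
- block: rectangular offcut 48 x 26 x 22 mm (x, y, z), 18 g; origin at its middle, 11 mm above the board; lies loose on the board; wood, brown; friction with the board moderate; its yaw is arbitrary. 
- wedge: mitre offcut: right-angled triangle seen from above, both short sides 52 mm, along its x and y axes, 20 mm thick, 18 g; origin at its centroid (the right-angled corner is at x = y = -17.3 mm), 10 mm above the board; lies loose on the board; wood, brown; friction with the board moderate; its yaw is arbitrary. 
- plug: round hole-saw plug: disc of 46 mm diameter, 18 mm thick, small blind pilot mark in the middle, 18 g; origin at its middle, 9 mm above the board; lies loose on the board; wood, brown; friction with the board moderate; its yaw is arbitrary. 
- knob_a: turned wooden drawer knob standing on its 30 mm foot on the board among the offcuts, 33 mm greatest diameter, 35 mm tall, 22 g, loose; origin under its foot; leave alone
- knob_b: second drawer knob, the same as the first; origin under its foot; leave alone
- plane: smoothing plane, 230 mm long (its x axis, roughly along the board's y), 58 mm wide, 115 mm tall at the rear handle and 98 mm at the front knob; stands loose along the board's far side (+x); origin under its centre at the board's top face; leave alone
- glue: white glue bottle, 60 mm diameter, 170 mm tall, standing on the bench to the right; origin under its base; leave alone
- mallet: wooden mallet, 320 mm long, 60 mm high, lying on the bench to the left near the robot; origin on the bench under its head; leave alone
- square: try square, stock 100 mm, blade 170 mm, 18 mm high, lying on the bench on the right near the robot; origin on the bench under the stock; leave alone
- pencil: flat carpenter's pencil, 180 mm long, 8 mm high, lying on the bench on the left near the robot; origin on the bench under its middle; leave alone

How it is judged:
By the outcome, as a careful person would: the job done as asked, in the order asked, and still so for the second after the job is handed in, with the robot touching nothing.
It also fails if it takes over 64 s, if anything falls off the work surface, if the arm or the gripper's body presses on something with over 40 N, if the wrist force passes 120 N, or if a joint passes its speed limit or range.

## Working session

There is one attempt and no reset: what is moved stays moved. The work goes in short steps, each a Python script; the robot and the scene stay as the last script left them, time stands still between calls to the robot, and variables do not carry over. Pictures are saved under pics/ and viewed, at most 10 in all, crops included, and the job is handed in when it is done.

```bash
mkdir -p pics; ls; cat > h.py <<'E'
import numpy as np, cv2
from station import manip
def toworld(cam,p):
    c=manip.camera_params(cam); R=cv2.Rodrigues(np.array(c["rvec"],float))[0]
    return R.T@(np.array(p)-np.array(c["tvec"]).ravel())
def proj(cam,P):
    c=manip.camera_params(cam); K=np.array([[c["fx"],0,c["cx"]],[0,c["fy"],c["cy"]],[0,0,1.]])
    return cv2.projectPoints(np.array(P,float).reshape(-1,3),np.array(c["rvec"],float),np.array(c["tvec"],float),K,None)[0][:,0]
def unproj(cam,uv,z):
    c=manip.camera_params(cam); R=cv2.Rodrigues(np.array(c["rvec"],float))[0]
    uv=np.array(uv,float).reshape(-1,2)
    d=np.c_[(uv[:,0]-c["cx"])/c["fx"],(uv[:,1]-c["cy"])/c["fy"],np.ones(len(uv))]@R
    o=-R.T@np.array(c["tvec"],float).ravel()
    return o+d*((z-o[2])/d[:,2])[:,None]
def save(cam,name,img=None):
    if img is None: img=manip.snapshot(cam)
    cv2.imwrite("pics/"+name,img[:,:,::-1]); return img
E
python3 - <<'E'
from h import *
for cam in("top","scene"):
    save(cam,cam+"0.png")
    for n in("board","tub","fittings","block","wedge","plug","knob_a","plane","glue"):
        for d in manip.landmark_of(n,cam)[:3]: print(cam,n,round(d["score"],2),toworld(cam,d["xyz"]).round(3))
    
manip.snapshot("top")
for n in("block","wedge","plug","knob_a","plane"):
    for d in manip.trace(n,"top")[:2]:
        c,_=cv2.findContours(d["mask"].astype(np.uint8),0,2); c=max(c,key=cv2.contourArea)
        print(n,round(d["score"],2),cv2.minAreaRect(c),cv2.minEnclosingTriangle(c)[1].squeeze().round(1).tolist() if n=="wedge" else "")
print(manip.sense()["t"], manip.sense()["eef_rot"])
E
```

```text
pics
top board 0.86 [ 0.588 -0.01   0.003]
top tub 0.95 [0.552 0.224 0.003]
top tub 0.25 [0.531 0.067 0.082]
top fittings 0.57 [ 0.625 -0.242  0.003]
top block 0.63 [ 0.466 -0.05   0.098]
top wedge 0.61 [0.61  0.075 0.096]
top plug 0.64 [ 0.636 -0.064  0.09 ]
top knob_a 0.6 [ 0.548 -0.05   0.082]
top knob_a 0.39 [0.533 0.069 0.084]
top knob_a 0.18 [0.61  0.077 0.098]
top plane 0.71 [ 0.725 -0.017  0.083]
top glue 0.63 [ 0.41  -0.496  0.001]
scene board 0.64 [ 0.586 -0.009 -0.   ]
scene tub 0.79 [0.553 0.225 0.001]
scene tub 0.67 [ 0.726 -0.019  0.09 ]
scene fittings 0.91 [ 0.624 -0.244  0.003]
scene block 0.59 [ 0.468 -0.046  0.099]
scene wedge 0.67 [0.61  0.078 0.093]
scene wedge 0.19 [0.535 0.064 0.088]
scene plug 0.63 [ 0.633 -0.061  0.092]
scene knob_a 0.67 [ 0.543 -0.045  0.084]
scene knob_a 0.56 [0.53  0.065 0.089]
scene plane 0.8 [ 0.726 -0.021  0.087]
scene plane 0.66 [0.552 0.227 0.003]
scene glue 0.69 [ 0.411 -0.494 -0.   ]
block 0.63 ((286.60003662109375, 226.1999969482422), (16.099689483642578, 8.944271087646484), 63.43495178222656) 
wedge 0.77 ((246.7077178955078, 173.33847045898438), (16.620655059814453, 17.116792678833008), 7.125016689300537) [[256.79998779296875, 182.6999969482422], [240.0, 161.8000030517578], [237.1999969482422, 181.3000030517578]]
plug 0.48 ((293.2500305175781, 169.75), (14.142135620117188, 14.849241256713867), 45.0) 
knob_a 0.57 ((289.5, 198.5), (9.0, 9.0), 90.0) 
plane 0.66 ((278.3538818359375, 134.33078002929688), (30.01640510559082, 80.74661254882812), 82.87498474121094) 
1.3 [-3.14156795e+00 -2.13494274e-05  2.69276752e+00]
```

View pics/top0.png

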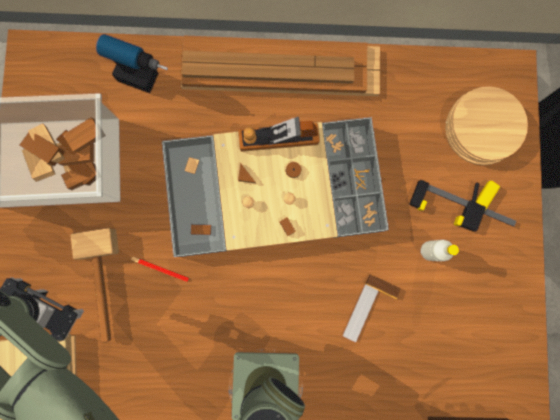

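View pics/scene0.png

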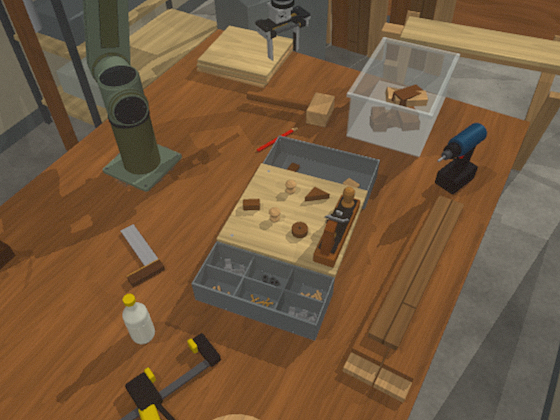

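The top view shows the grey tub on the left (+y, around px 192,195) and the divided box on the right (355,178). The block is at (287,226), the wedge at (246,173), the plug at (293,170), the knobs at (248,201) and (289,198), and the plane along the top. The scene view agrees. The block, wedge and plug lanes towards +y are clear of the knobs, and the plane's tall handle is at the fittings end. I'll start with the block.

```bash
cat >> h.py <<'E'
C=np.array([.587,-.0095]); YAW=np.arctan2(.0715,.467); c_,s_=np.cos(YAW),np.sin(YAW)
Rb=np.array([[c_,-s_],[s_,c_]])
def B(x,y,z): return [*(C+Rb@[x,y]),.085+z]
def toB(P): return (np.atleast_2d(P)[:,:2]-C)@Rb
def ori(a,pos):  # a: board-frame angle of finger closing line from x
    q=np.array(manip.sense()["joint_positions"]); best=None
    for k in(0,np.pi):
        o=[np.pi,0,(YAW+np.pi/2+a+k+np.pi)%(2*np.pi)-np.pi]; s=manip.inverse_kinematics(pos,o)
        if s is not None:
            d=abs(np.array(s)-q).max()
            if best is None or d<best[0]: best=(d,o)
    return best[1]
def hover(x,y,a=0,z=.17):
    p=B(x,y,z); manip.move_pose(p,ori(a,p))
def push(x0,y0,x1,y1,a=0,z=.010,vel=.1):
    hover(x0,y0,a); manip.servo_line(B(x0,y0,z),vel=.2,stop_force=15)
    r=manip.servo_line(B(x1,y1,z),vel=vel,stop_force=15)
    s=manip.sense(); print("stop",r,"t",round(s["t"],1),toB(s["position"]).round(3))
    manip.servo_line([*s["position"][:2],.085+.17],vel=.3)
def masks(names=("block","wedge","plug")):
    for n,h in dict(block=.022,wedge=.02,plug=.018).items():
        if n in names:
            for d in manip.trace(n,"top")[:1]:
                c=max(cv2.findContours(d["mask"].astype(np.uint8),0,2)[0],key=cv2.contourArea)
                f=cv2.boxPoints(cv2.minAreaRect(c)) if n!="wedge" else cv2.minEnclosingTriangle(c)[1].squeeze()
                print(n,round(d["score"],2),(toB(unproj("top",f,.085+h))*1000).round().tolist())
def marks(names,cam="top"):
    for n in names:
        for d in manip.landmark_of(n,cam)[:2]:
            w=toworld(cam,d["xyz"]); print(n,round(d["score"],2),(toB(w)[0]*1000).round(),w[2].round(3))
E
python3 - <<'E'
from h import *
manip.snapshot("top"); masks()
manip.close_gripper()
push(-.125,-.068,-.125,.0)
save("top","top1.png"); masks(("block",)); marks(("block",))
E
```

```text
block 0.68 [[-107.0, 2.0], [-98.0, -23.0], [-143.0, -39.0], [-152.0, -14.0]]
wedge 0.58 [[73.0, 91.0], [21.0, 105.0], [8.0, 52.0]]
plug 0.46 [[59.0, -40.0], [54.0, -82.0], [10.0, -77.0], [15.0, -34.0]]
stop False t 7.0 [[-0.125 -0.   ]]
block 0.71 [[-442.0, -128.0], [-287.0, -232.0], [-337.0, -311.0], [-491.0, -206.0]]
block 0.47 [-120.   22.] 0.099
```

```bash
python3 - <<'E'
from h import *
push(-.122,-.012,-.122,.10)
hover(-.06,.0,z=.3)
save("top","top1b.png"); masks(("block",)); marks(("block","knob_a"))
print(manip.sense()["t"])
E
```

```text
stop False t 10.3 [[-0.122  0.1  ]]
block 0.48 [-250. -450.] 0.001
block 0.23 [   0. -238.] -0.001
11.95
```

View pics/top1b.png

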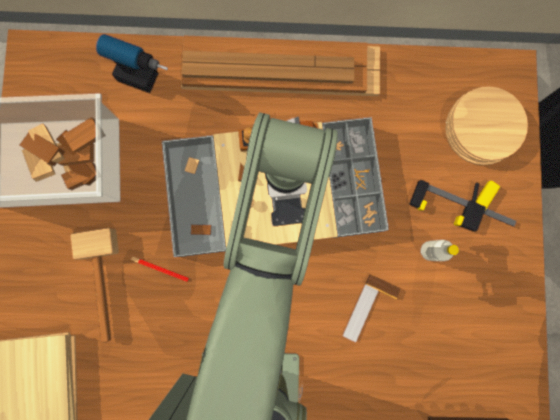

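The arm hides the board from the top camera in this view, so I'll use the scene camera from now on.

```bash
python3 - <<'E'
from h import *
save("scene","scene1.png"); marks(("block","knob_a","wedge"),"scene")
hover(-.06,-.1,z=.2)
push(-.122,.088,-.122,.192)
save("scene","scene2.png"); marks(("block","knob_a","wedge","plug"),"scene")
print(manip.sense()["t"])
E
```

```text
block 0.75 [-105.  545.] 0.001
block 0.54 [-121.  121.] 0.099
knob_a 0.58 [-41.  82.] 0.087
knob_a 0.47 [-51. -28.] 0.083
wedge 0.48 [35. 79.] 0.092
stop False t 15.7 [[-0.122  0.192]]
block 0.28 [-199.  367.] -0.0
knob_a 0.53 [-50. -33.] 0.083
knob_a 0.5 [ 40. -56.] 0.094
wedge 0.69 [34. 81.] 0.092
wedge 0.58 [-198.  368.] 0.001
plug 0.65 [ 40. -54.] 0.093
16.6667
```

View pics/scene2.png

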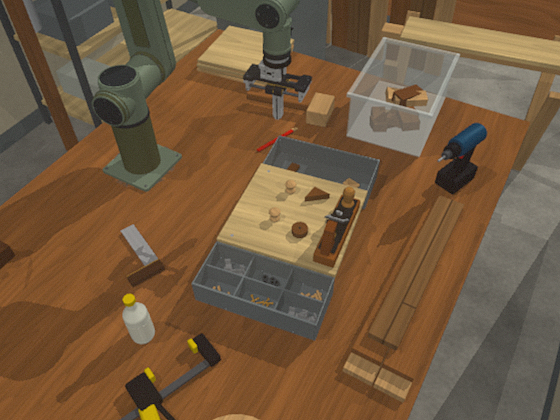

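The block has gone off the board into the tub, and the knobs and the plane haven't moved. The wedge is next.

```bash
python3 - <<'E'
from h import *
push(.028,.036,.028,.085,z=.012,vel=.08)
hover(-.06,.20,z=.2)
save("scene","scene3.png"); marks(("knob_a","wedge","plug","plane"),"scene")
print(manip.sense()["t"])
im=cv2.imread("pics/scene3.png")[130:280,190:400]; cv2.imwrite("pics/c3.png",cv2.resize(im,None,fx=3.5,fy=3.5))
E
```

```text
stop False t 19.2 [[0.028 0.085]]
knob_a 0.7 [-51. -30.] 0.082
knob_a 0.6 [-41.  82.] 0.087
wedge 0.54 [ 40. 104.] 0.093
plug 0.54 [ 39. -57.] 0.095
plane 0.66 [137. -30.] 0.086
20.8
```

View pics/c3.png

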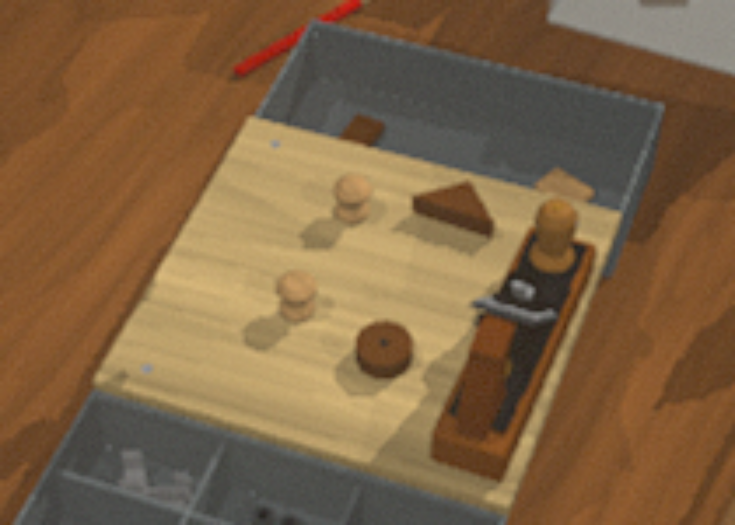

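The wedge has turned so its long face lies square to the push. I'll push it centred on its middle.

```bash
python3 - <<'E'
from h import *
push(.040,.070,.040,.192,z=.012)
hover(-.06,.22,z=.2)
save("scene","scene4.png"); marks(("knob_a","wedge","plug","plane"),"scene")
# plug, first leg: closing line along y so the body clears the plane handle
push(.039,-.108,.039,-.02,a=np.pi/2,z=.009,vel=.08)
hover(-.06,.22,z=.2)
save("scene","scene5.png"); marks(("knob_a","plug","plane"),"scene")
print(manip.sense()["t"])
im=cv2.imread("pics/scene5.png")[130:280,190:400]; cv2.imwrite("pics/c5.png",cv2.resize(im,None,fx=3.5,fy=3.5))
E
```

```text
stop False t 23.8 [[0.04  0.191]]
knob_a 0.57 [-51. -32.] 0.084
knob_a 0.4 [-45.  80.] 0.086
wedge 0.53 [ 32. 236.] 0.014
wedge 0.35 [-198.  366.] 0.003
plug 0.57 [ 39. -56.] 0.096
plane 0.69 [136. -32.] 0.084
stop False t 28.8 [[ 0.039 -0.02 ]]
knob_a 0.56 [-51. -33.] 0.084
knob_a 0.55 [-42.  79.] 0.085
plug 0.72 [38. 19.] 0.096
plane 0.77 [137. -33.] 0.088
30.725
```

View pics/c5.png

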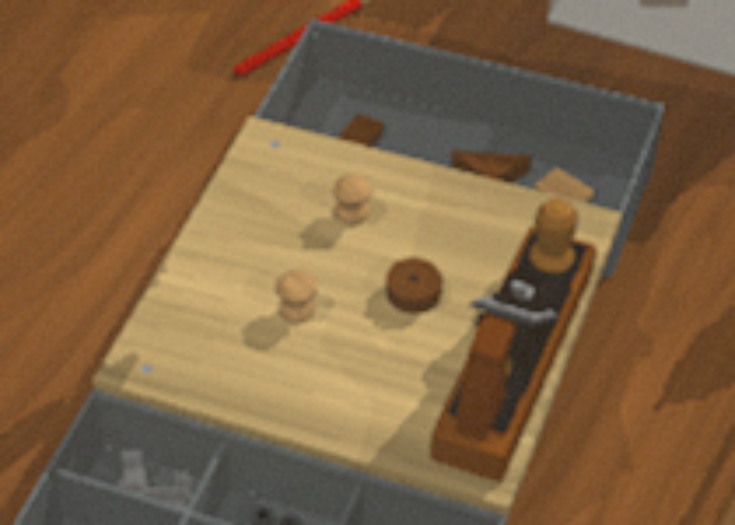

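The wedge is in the tub and the plug is sliding straight. I'll carry on in two strokes.

```bash
python3 - <<'E'
from h import *
push(.038,-.030,.038,.075,a=np.pi/2,z=.009)
hover(-.06,.22,z=.2)
manip.snapshot("scene"); 
P=[(toB(w)[0],w[2]) for d in manip.landmark_of("plug","scene") for w in [toworld("scene",d["xyz"])]]; print(P)
ok=[p for p,z in P if .08<z<.11 and abs(p[0]-.038)<.03 and .08<p[1]<.15]
if ok:
    x=ok[0][0]; push(x,ok[0][1]-.050,x,.192,a=np.pi/2,z=.009)
    hover(-.06,.22,z=.25); manip.servo_line(B(-.2,.4,.25),vel=.3)
save("scene","scene6.png"); marks(("knob_a","plug","wedge","block","plane","mallet"),"scene")
print(manip.sense()["t"])
im=cv2.imread("pics/scene6.png")[100:280,190:400]; cv2.imwrite("pics/c6.png",cv2.resize(im,None,fx=3.3,fy=3.3))
E
```

```text
stop False t 34.0 [[0.039 0.076]]
[(array([0.04108425, 0.11095608]), np.float64(0.09568033054505548))]
stop True t 38.9 [[0.042 0.145]]
knob_a 0.66 [-43.  81.] 0.087
knob_a 0.49 [-52. -31.] 0.085
plug 0.49 [ 38. 203.] 0.026
wedge 0.65 [ 30. 239.] 0.009
block 0.26 [-104.  545.] 0.001
plane 0.61 [136. -31.] 0.085
mallet 0.59 [-104.  547.] 0.0
42.175
```

View pics/c6.png

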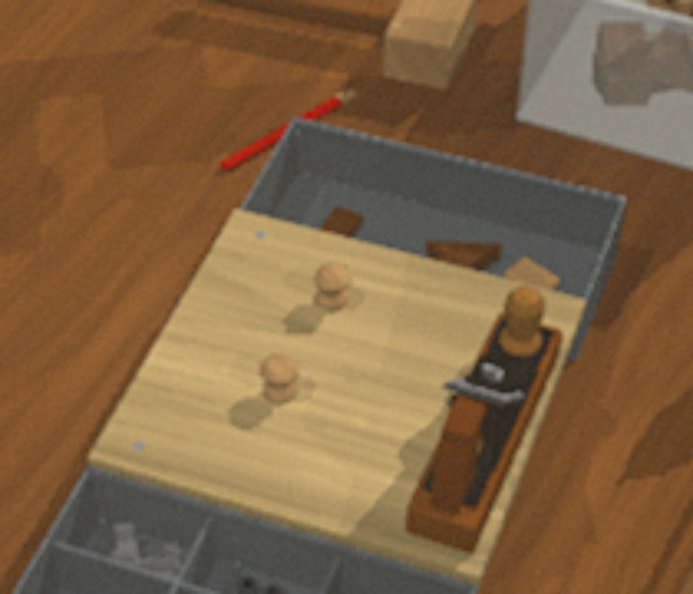

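The plug is off the board. The last stroke stopped early on the force limit, so I'll check inside the tub from the top camera.

```bash
python3 - <<'E'
from h import *
p=B(-.35,-.2,.2); hover(-.25,.45,z=.22)
save("top","top6.png"); marks(("plug","wedge","block","knob_a"),"top"); print(manip.sense()["t"])
im=cv2.imread("pics/top6.png")[115:265,150:350]; cv2.imwrite("pics/c7.png",cv2.resize(im,None,fx=4,fy=4,interpolation=cv2.INTER_CUBIC))
E
```

```text
plug 0.63 [ 34. 198.] 0.022
plug 0.24 [-331. -282.] 0.001
wedge 0.61 [ 33. 238.] 0.014
block 0.44 [-123.  180.] 0.021
knob_a 0.49 [-46. -33.] 0.084
knob_a 0.47 [-41.  87.] 0.083
42.8333
```

View pics/c7.png

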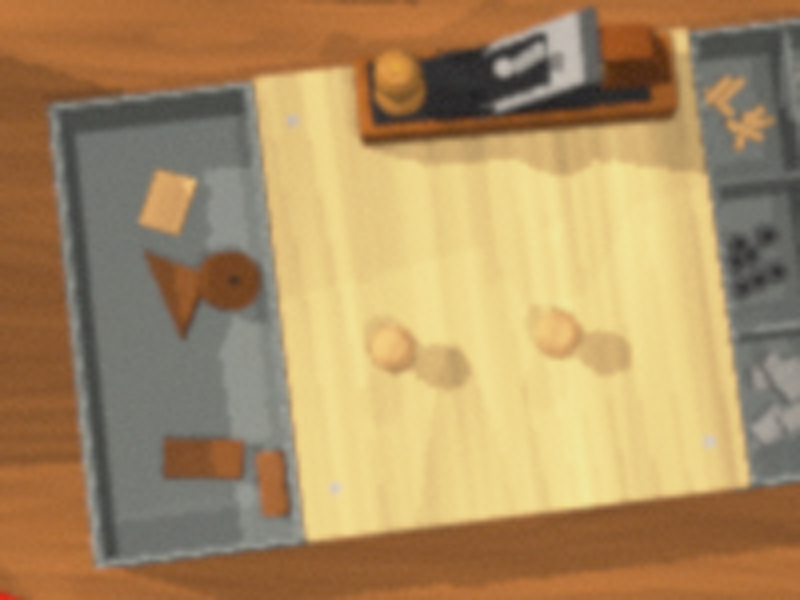

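The top view shows all three offcuts inside the tub: the plug at about crop px (230,280), the wedge at (178,290) and the block at (272,482). The knobs and the plane are still standing where they were.

```bash
python3 -c "
from station import manip
print(manip.close_job())"
```

```text
the job is handed in; nothing more can be done
None
```

The block, wedge and plug are all in the scrap tub, the knobs and plane stand where they were, and the job was handed in at about 43 s of the 64 s allowed; the last plug push hit my 15 N stop limit at the board edge, but the plug dropped in.

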